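# Open a push-and-turn jar in the bench clamp

### The arm

A 7-joint arm with a two-finger parallel gripper is mounted at the origin on a cart in front of the work surface, level with it; the furniture and walls round the work are solid. World frame = base frame: x ahead of the robot, y to its left, z up, the work surface at z = 0. Lengths are in m, angles in rad, forces in N, time in s.
With the tool pointing down it reaches from about 0.425 to 1.025 m from the base axis. Payload 3.6 kg.
Tool frame: the origin (TCP) lies at the very end of the fingers, on their centre line; the grasp point (between the pads) lies 19 mm behind it (grip_depth is the distance from the TCP to the grasp point, in m); z points along the fingers, y is the line along which they close (so a half turn about z gives the same grasp; the last joint's range is limited). The gripper opens to 85 mm and grips with 20 to 120 N. Pads are 22 mm wide; open, the fingers measure 114 mm over their backs; the gripper's body (76 mm by 85 mm) begins 54 mm behind the grasp point. The pads swing forward as they close: fully open they stand 13 mm farther back than shut.
Start: joints at [1.05, 0.591, 0.048, 1.609, -0.033, 0.943, -0.034], TCP at [0.3, -0.66, 0.231] pointing down, gripper open.
Joint ranges: [-2.69, 2.69], [-0.47, 2.24], [-1.27, 1.36], [0.19, 2.51], [-1.53, 4.68], [0.08, 2.07], [-3.09, 3.09]. Speed limits (rad/s): [2.57, 2.57, 3.14, 3.14, 3.14, 3.14, 3.14].

### API

Orientations are given as a unit quaternion [x, y, z, w].
In Python, from workcell import read_state, capture, camera_model, sign_off, grip_depth gives the robot as it stands.
- The arm moves only by the tool step_arm, never from a script. Its argument "plan" is a list that holds one entry, the list of rows, each a list of 4 numbers: the shift along the tool's x, y, z in cm, then the turn about the tool's z in rad. In form: [[[tx, ty, tz, roll], ...]]. A call has 1 to 8 rows; each row shifts and turns the commanded pose from where the row before left it, along the tool's axes as they then stand; what a row does not reach is not made up. A row lasts 1/8 s, in which the tool goes at most 62.5 mm and 10.7 degrees, less where a joint would pass 70% of its speed; a pose out of reach is approached as far as the arm can. A call is refused whole if a number of a shift passes 6.25 or a number of a turn 0.188, either way. A call with a gripper value outside its range is refused whole. "grip" is the gripper's target within -1 to 1 (shut at 1, half-way at 0, fully open at -1), set as the call begins (left out, the last holds). The fingers move at their own pace and stop on an object; "squeeze" is the grip in N (left out, the last holds). Time passes only in rows, so rows that do not move let the fingers close. It gives the time, the measured TCP pose, the force, the opening and the grip force at its end, in the units of the state.
- read_state(): the state, without advancing time (a new reading comes with each control period).
- capture(name): name is "scene" or "top" or "wrist"; returns the picture (384x512x3 uint8, blue, green, red); there is no depth.
- camera_model(name): a dict with "intrinsics" (3x3 intrinsics, pixels), "R" (3x3) and "t" (3): a world point X has camera coordinates R X + t. Camera axes: x right, y down, z forward; pixel columns grow to the right and rows downward; lengths in m; the calibration is good to about 2 mm. A picture is of the moment at which its call begins: read the wrist's pose just before it. camera_model takes no time and is no camera call; for the wrist camera it gives the pose at the moment of the call.
- sign_off(): hands the job in; it is judged then, once.
The state is a dict: "clock": time; "joints": joint angles; "dq": joint speeds; "joint_torque": joint torques, N m; "position": TCP position; "eef_rot": TCP orientation; "force": force on the tool from outside, world axes, zero at the start; "wrist_torque": the same for the moment, N m; "grip_width": finger opening in m; "grasp_force": force on a finger pad.
Only numpy, scipy, OpenCV 4.12 (cv2) and the standard library are available. Lean on these libraries where they do the work, as an engineer would, in place of code of your own. Each camera call takes 0.05 s, during which the arm holds its last target. There are 200 camera calls.

### The job

Open the amber chemical jar that has the white child-resistant cap. Keeping it upright, carry the closed jar to the clamp stand and set it down against the V-shaped saddle, push the red-gripped lever across until it snaps over and clamps the jar, then press the cap down hard, turn it anticlockwise until it is free and lift it off. Put the cap right way up on the blue worktop clear of the stand, leave the open jar clamped, and do not disturb the other things on the bench.

Things in the scene. Friction and masses are not known exactly. Their poses are not given: they have to be found in the camera images.
- jar_base (a point): Amber round jar, body 64 mm diameter and 82 mm high, then a shoulder and a neck 34 mm diameter, rim 122 mm up, with three lugs that hold the cap; white label, orange stripe. With its cap 144 mm high, 0.3 to 0.5 kg. This point: centre of its underside, z up along its axis. Carry the closed jar by its cap, which holds while locked.
- cap_grip (a point): White ribbed push-and-turn cap with two red arrows on top, 55 mm diameter, 38 mm high, locked on the jar at the start. This point: on its axis, 30 mm above its lower edge, 8 mm below its top, 136 mm above the jar's underside when locked; grip it there. z up; its x axis is along the jar's x axis when locked. Freed, it lifts straight off: 15 mm clears the lugs.
- liner (a joint): How far (m) the cap is pressed down against the spring disc inside it: 0 = locked on the jar, 9 N starts it, 0.005 at 14 N, 0.007 = bottomed at 16 N (about -0.003 off the jar). Only while it is pressed 0.005 or more can the cap turn: anticlockwise from above, freed 45 to 80 degrees from locked, best 65; a stop comes at about 83. Let go earlier, it springs up and catches.
- seat (a point): Clamp stand fixed to the bench: base plate 126 x 134 mm, 10 mm thick. This point: on the plate's upper face (10 mm above the worktop), where the jar's axis is once clamped. Axes: x from here towards the saddle, away from the lever; y to the left of that; z up. Lower the jar from above with its axis 3 to 12 mm short of this point (-x side), within 6 mm sideways; the lever pushes it home.
- saddle (a point): The stand's V saddle: two upright rubber-lined pads that face the jar at 48 degrees either side of the stand's +x, 32 mm from the seat's axis, with lips flared outwards, top 89 mm above the worktop. This point: between the pads, 32 mm from the seat's axis, 42 mm above the worktop.
- lever_grip (a point): Red grip of the lever: a lying bar 19 mm thick, its axis 34 mm above the worktop, reaching from 55 to 108 mm from the pivot over bare worktop. This point: on its axis, 80 mm from the pivot. Open, it points from the pivot at 146 degrees from the stand's +x (towards -x and +y); clamped, at 186 degrees. Push it from its +y side towards -y, on its arc.
- lever_pivot (a point): The lever's upright pivot axis on the stand: 56 mm to -x and 48 mm to +y of the seat point; this point is at the grip's height, 34 mm above the worktop.
- lever (a joint): Lever angle in rad: 0 = open stop, growing anticlockwise from above as it closes. A spring strut holds it open: about 15 N at the grip starts it, falling to nothing at the dead point at 0.35; past that it snaps on by itself until its rubber roller presses the jar into the saddle at about 0.70 (0.80 with no jar).
- tips_mid (a point): Bystander: green and clear pipette tip box, 90 x 122 x 86 mm; its centre.
- rack_mid (a point): Bystander: orange rack of micro tubes, 62 x 200 x 47 mm; its centre.
- dish_mid (a point): Bystander: clear petri dish, 60 mm diameter, 15 mm high; its centre.
- pipette_a_mid (a point): Bystander: white pipette with blue plunger, 224 mm long, lying near the bench's front edge; its centre.
- pipette_b_mid (a point): Bystander: white pipette with yellow plunger, 224 mm long, lying on the left; its centre.
- tube_a_mid (a point): Bystander: blue-capped tube, 120 mm long, 20 mm thick, lying on the right; its centre.
There are look-alikes about, which are no part of the job. Leave any green or yellow look-alike of the part that bears cap_grip alone. Leave any yellow look-alike of the part that bears jar_base alone.

How it is judged:
On the way, in this order (a step that is already met when the one before it is completed fails the run):
1. The closed jar stands upright in the stand, within 20 mm of the seat point, lever still open (horizontal distance between jar_base and seat below 0.02 m and height (world z) of jar_base between 0.005 and 0.015 m and angle between jar_base's own z axis and vertical below 0.08 rad and z of cap_grip in the frame of jar_base between 0.12 and 0.143 m and horizontal distance between cap_grip and jar_base below 0.01 m and angle between the x axis of cap_grip and the x axis of jar_base, either way round below 0.3 rad and value of joint lever below 0.25 rad), for 0.1 s.
2. The lever has snapped over and clamps the jar, still closed, in the saddle (horizontal distance between jar_base and seat below 0.008 m and height (world z) of jar_base between 0.005 and 0.015 m and angle between jar_base's own z axis and vertical below 0.08 rad and z of cap_grip in the frame of jar_base between 0.12 and 0.143 m and horizontal distance between cap_grip and jar_base below 0.01 m and angle between the x axis of cap_grip and the x axis of jar_base, either way round below 0.3 rad and value of joint lever above 0.6 rad), for 0.2 s.
3. The cap, still on the neck of the clamped jar, has been turned at least 37 degrees against it (horizontal distance between jar_base and seat below 0.008 m and height (world z) of jar_base between 0.005 and 0.015 m and angle between jar_base's own z axis and vertical below 0.08 rad and z of cap_grip in the frame of jar_base between 0.12 and 0.143 m and horizontal distance between cap_grip and jar_base below 0.01 m and angle between the x axis of cap_grip and the x axis of jar_base, either way round above 0.65 rad and value of joint lever above 0.6 rad), for 0.05 s.
At the end, for the whole second after the job is handed in: The open jar stands upright in the stand within 8 mm of the seat point with the lever snapped over (above 0.6 rad); the cap stands right way up (within 0.1 rad) on the worktop itself, its axis at least 85 mm from the seat point (horizontal distance between jar_base and seat below 0.008 m and height (world z) of jar_base between 0.005 and 0.015 m and angle between jar_base's own z axis and vertical below 0.08 rad and value of joint lever above 0.6 rad and height (world z) of cap_grip between 0.025 and 0.035 m and angle between cap_grip's own z axis and vertical below 0.1 rad and horizontal distance between cap_grip and seat above 0.085 m); the robot touches nothing.
It fails at once if the jar is tipped (more than 35 degrees) (angle between jar_base's own z axis and vertical above 0.6 rad).
It fails at once if one of the other things on the bench is moved by more than 30 mm (distance of any of tips_mid, rack_mid, dish_mid, pipette_a_mid, pipette_b_mid, tube_a_mid from where it was at the start of the episode above 0.03 m).
It also fails if it takes over 72 s, if anything falls off the work surface, if the arm or the gripper's body presses on something with over 40 N, if the wrist force passes 120 N, or if a joint passes its speed limit or range.

## Working session

There is one attempt and no reset: what is moved stays moved. The work goes in short steps, Python scripts to look and compute and a tool call to move; the robot and the scene stay as the last step left them, time stands still between calls to the robot, and variables do not carry over. Pictures are saved under pics/ and viewed, at most 10 in all, crops included, and the job is handed in when it is done.

Besides the shell and the picture viewer there is one more tool, called after "Emit:" by a JSON object that holds its "name" and its "arguments", one argument or row to a line. step_arm: Moves the arm, as the interface text tells. Its arguments: {"type":"object","properties":{"plan":{"type":"array","items":{"type":"array","items":{"type":"array","items":{"type":"number"}}}},"grip":{"type":"number"},"squeeze":{"type":"number"}},"required":["plan"]}

```bash
mkdir -p pics; cat > h.py <<'E'
import numpy as np, cv2
from workcell import read_state, capture, camera_model, sign_off, grip_depth
def ray(name,u,v,z,m=None):
    m=m or camera_model(name); K,R,t=[np.array(m[k]) for k in("intrinsics","R","t")]
    d=R.T@np.linalg.solve(K,[u,v,1]); c=-R.T@t
    return c+d*(z-c[2])/d[2]
def proj(name,X,m=None):
    m=m or camera_model(name); K,R,t=[np.array(m[k]) for k in("intrinsics","R","t")]
    p=K@(R@np.array(X,float)+t); return p[:2]/p[2]
def axes():
    from scipy.spatial.transform import Rotation as Q
    s=read_state(); return np.array(s["position"]),Q.from_quat(s["eef_rot"]).as_matrix()
def goto(X,row=True):
    p,R=axes(); return np.round(R.T@(np.array(X)-p)*100,2)
E
python3 - <<'E'
from h import *
for n in("scene","top"):
    cv2.imwrite(f"pics/{n}0.png",cv2.resize(capture(n),(800,600),interpolation=cv2.INTER_CUBIC))
    m=camera_model(n); print(n,-np.array(m["R"]).T@np.array(m["t"]))
s=read_state();print(s,grip_depth); print(axes()[1])
E
```

```text
scene [0.19786668 0.79675481 1.19280227]
top [ 0.43523832 -0.0031227   1.48143343]
{'clock': 0.1, 'joints': array([ 1.05049954,  0.59202508,  0.0483096 ,  1.60971973, -0.03329712,
        0.94271274, -0.03366739]), 'dq': array([ 0.00060114, -0.00192999,  0.00094835, -0.00315516,  0.00056421,
        0.00048969,  0.00040687]), 'joint_torque': array([ 4.22613462e-03, -5.49996328e+01,  1.55283932e+00, -1.98825145e+01,
        9.61776677e-03,  3.77801538e-03, -1.06269493e-05]), 'position': array([ 0.2998071 , -0.65926796,  0.23024743]), 'eef_rot': array([ 9.77304723e-01,  2.11835827e-01, -2.76680823e-04, -9.92184458e-04]), 'force': array([ 0.03211932, -0.45335195,  0.70091276]), 'wrist_torque': array([0.01786727, 0.01262018, 0.03042706]), 'grasp_force': 0.0, 'grip_width': 0.08544087875084069} 0.0187
[[ 9.10251012e-01  4.14055759e-01 -9.61163380e-04]
 [ 4.14056858e-01 -9.10249196e-01  1.82211129e-03]
 [-1.20442519e-04 -2.05655494e-03 -9.99997878e-01]]
```

View pics/top0.png

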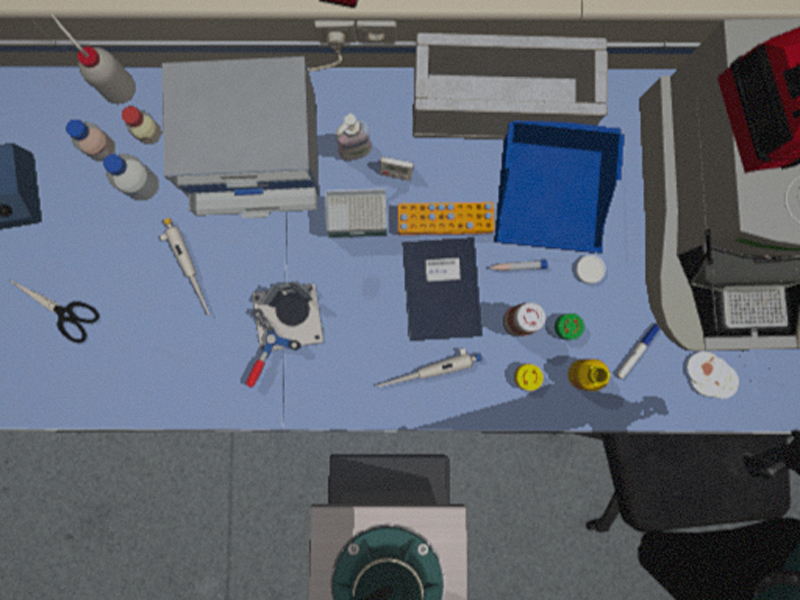

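View pics/scene0.png

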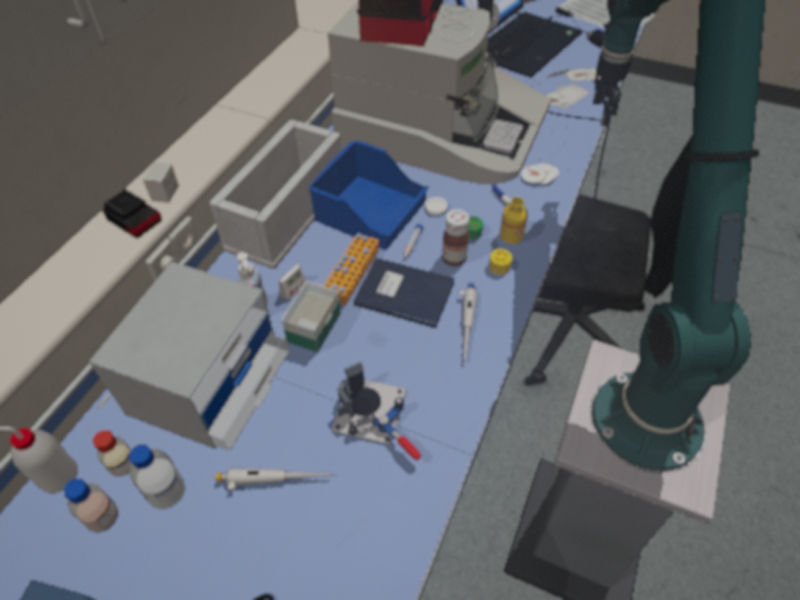

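Top view (800x600 pixels): white cap at (530,318) with its amber jar, green cap at (570,327), yellow jar and cap at (591,375) and (530,377). The stand is at about (288,312) and the red grip at about (257,373). Next I'll zoom in on the stand and the jar.

```bash
python3 - <<'E'
from h import *
t=capture("top"); s=capture("scene")
a=cv2.resize(t[170:255,145:225],(400,425),interpolation=cv2.INTER_CUBIC)
b=cv2.resize(t[180:240,310:380],(400,343),interpolation=cv2.INTER_CUBIC)
c=np.zeros((600,800,3),np.uint8); c[:425,:400]=a; c[:343,400:]=b
d=cv2.resize(s[225:300,205:275],(240,257),interpolation=cv2.INTER_CUBIC); c[343:,400:640]=d
cv2.imwrite("pics/crop1.png",c)
k=.64
print("cap",ray("top",530*k,318*k,.144),"grip",ray("top",257*k,373*k,.04),"plate",ray("top",288*k,312*k,.01))
print(ray("scene",457*k,216*k,.144), ray("scene",410*k,447*k,.04))
E
```

```text
cap [ 0.52680221 -0.26840593  0.144     ] grip [0.41981449 0.2670707  0.04      ] plate [0.5464672  0.21094667 0.01      ]
[ 0.53029497 -0.26943745  0.144     ] [0.41798851 0.27338746 0.04      ]
```

View pics/crop1.png

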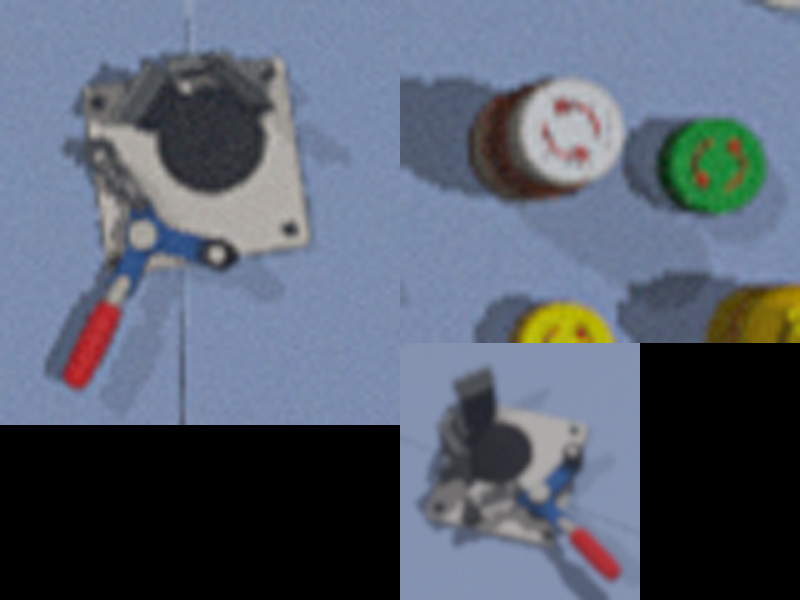

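The stand is seen well. In the crop the seat disc is at (213,138), the pivot at (145,235), the grip runs (110,308) to (78,380), and the plate's left edge (85,90) to (107,245). The plate is turned about +8°, which fits the lever direction.

```bash
python3 - <<'E'
from h import *
f=lambda u,v,z:ray("top",u/5+145,v/5+170,z)[:2]
seat=f(213,138,.01);piv=f(145,235,.045);g1=f(110,308,.042);g2=f(78,380,.042)
l=f(85,90,.01)-f(107,245,.01);b=f(107,245,.01)-f(310,240,.01)
deg=lambda v:np.degrees(np.arctan2(v[1],v[0]))
print(seat,piv,g1,g2,(g1+g2)/2,deg(l),deg(g2-g1)-146,np.linalg.norm(seat-piv),deg(piv-seat)-deg([-56,48]))
h1=f(97,103,.01);h2=f(267,72,.01);h3=f(290,229,.01);print("holes",h1,h2,h3,deg(h2-h3),deg(h1-h2)-90, (h1+h3)/2)
w=capture("wrist");m=camera_model("wrist");R=np.array(m["R"]);print(-R.T@np.array(m["t"]),R[2])
print("cap goto",goto([.528,-.269,.231]))
E
```

```text
[0.55332875 0.20035424] [0.48852458 0.23756027] [0.44230276 0.25924883] [0.39692547 0.27840635] [0.41961412 0.26882759] 9.451139706165767 11.111366716845026 0.07472528404722899 10.739862113900983
holes [0.57601218 0.27679706] [0.59689821 0.16574547] [0.49411266 0.14908185] 9.208686024928824 10.65147718540554 [0.53506242 0.21293946]
[ 0.37488268 -0.6250493   0.37282644] [-0.29126724 -0.13109499 -0.94761675]
cap goto [ 36.93 -26.11  -0.  ]
```

Emit:
{"name": "step_arm", "arguments": {
  "plan": [
    [[3.24,-4.24,-0.6,0],[3.24,-4.24,-0.6,0],[3.24,-4.24,-0.6,0],[3.24,-4.24,-0.6,0],[3.24,-4.24,-0.6,0]]
  ],
  "grip": -1
}}

```text
clock: 0.88
position: [0.3602, -0.3982, 0.2616]
eef_rot: [0.977, 0.212, 0.0, 0.0]
force: [0.6, 0.0, 0.9]
grip_width: 0.0853
grasp_force: 0.0
```

Emit:
{"name": "step_arm", "arguments": {
  "plan": [
    [[4,-0.9,0,0],[4,-0.9,0,0],[4,-0.9,0,0],[4,-0.9,0,0],[0,0,0,0]]
  ]
}}

```text
clock: 1.5
position: [0.4941, -0.2974, 0.2614]
eef_rot: [0.977, 0.215, 0.001, -0.0]
force: [-0.7, 0.4, -0.3]
grip_width: 0.0854
grasp_force: 0.0
```

```bash
python3 - <<'E'
from h import *
m=camera_model("wrist");w=capture("wrist");np.save("w1.npy",w)
cv2.imwrite("pics/w1.png",w);s=read_state();print(s["position"],s["joints"],s["clock"],proj("wrist",[.528,-.269,.144],m))
E
```

```text
[ 0.4917861  -0.29949161  0.26121178] [ 0.48661349  0.36899835 -0.02380325  1.92130531  0.01094133  0.85141244
 -0.68302348] 1.55 [247.10866416 140.65806029]
```

View pics/w1.png

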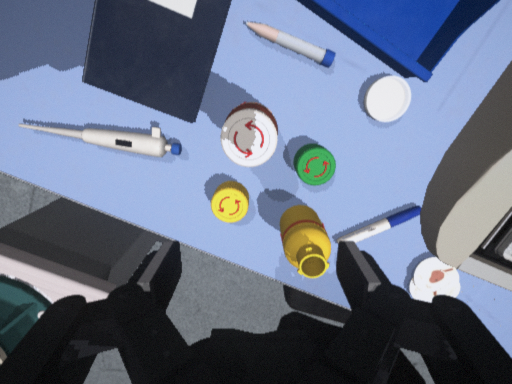

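White cap at (249,137), green at (316,165), yellow cap at (230,203), yellow jar at (306,240). The prediction was within 4 px, so I'll correct and go above the cap.

```bash
python3 - <<'E'
from h import *
c=ray("wrist",249.5,137,.144);print(c);print(goto([c[0],c[1],.2]),goto([c[0],c[1],.117]))
for x in (.144,): print(proj("wrist",[c[0]+.0275,c[1],x]),proj("wrist",[c[0]-.0275,c[1],x]))
E
```

```text
[ 0.52968954 -0.27193043  0.144     ]
[ 4.59 -0.92  6.12] [ 4.59 -0.92 14.42]
[261.72282046 109.49972863] [238.01204928 162.84687907]
```

Emit:
{"name": "step_arm", "arguments": {
  "plan": [
    [[2.3,-0.46,2,0],[2.3,-0.46,2,0],[0,0,3,0],[0,0,3,0],[0,0,2.2,0],[0,0,2.2,0],[0,0,0,0]]
  ]
}}

```text
clock: 2.42
position: [0.526, -0.2744, 0.1158]
eef_rot: [0.978, 0.211, -0.002, -0.001]
force: [0.3, -1.0, 0.5]
grip_width: 0.0853
grasp_force: 0.0
```

Emit:
{"name": "step_arm", "arguments": {
  "plan": [
    [[0,0,0,0],[0,0,0,0],[0,0,0,0],[0,0,0,0],[0,0,0,0]]
  ],
  "grip": 1,
  "squeeze": 70
}}

```text
clock: 3.05
position: [0.5291, -0.2735, 0.1188]
eef_rot: [0.977, 0.212, 0.001, 0.0]
force: [-0.5, 1.5, 6.3]
grip_width: 0.053
grasp_force: 72.3
```

Emit:
{"name": "step_arm", "arguments": {
  "plan": [
    [[0,0,-1,0],[0,0,-2.5,0],[0,0,-3,0],[0,0,-3,0],[0,0,-2.5,0],[0,0,0,0]]
  ]
}}

```text
clock: 3.8
position: [0.5297, -0.2742, 0.2392]
eef_rot: [0.977, 0.212, 0.002, 0.001]
force: [-0.5, 0.1, -5.2]
grip_width: 0.0531
grasp_force: 74.5
```

```bash
python3 - <<'E'
from h import *
cv2.imwrite("pics/w2.png",capture("scene")[60:300,180:420]);s=read_state();print(s["position"],s["force"],s["grip_width"],s["wrist_torque"]);print(goto([.546,.199,.24]))
E
```

```text
[ 0.52848226 -0.27357682  0.2375752 ] [-0.38026581  0.14937725 -5.12715334] 0.05304604915844744 [ 0.01918678  0.05574689 -0.02336761]
[ 21.16 -42.29  -0.27]
```

View pics/w2.png

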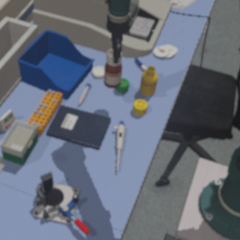

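The jar is lifted and hangs upright in the gripper at about (113,70). I'll carry it to the stand.

Emit:
{"name": "step_arm", "arguments": {
  "plan": [
    [[0.7,-1.4,0,0],[1.4,-2.8,0,0],[1.4,-2.8,0,0],[1.4,-2.8,0,0],[1.4,-2.8,0,0],[1.4,-2.8,0,0],[1.4,-2.8,0,0],[1.4,-2.8,0,0]]
  ]
}}

```text
clock: 4.85
position: [0.5357, -0.0364, 0.2357]
eef_rot: [0.977, 0.212, -0.002, -0.001]
force: [0.2, 0.1, -3.4]
grip_width: 0.0528
grasp_force: 74.5
```

Emit:
{"name": "step_arm", "arguments": {
  "plan": [
    [[1.4,-2.8,0,0],[1.4,-2.8,0,0],[1.4,-2.8,0,0],[1.4,-2.8,0,0],[1.4,-2.8,0,0],[1.4,-2.8,0,0],[0.7,-1.4,0,0],[0,0,0,0]]
  ]
}}

```text
clock: 5.85
position: [0.5437, 0.1659, 0.2364]
eef_rot: [0.977, 0.213, -0.001, -0.0]
force: [0.3, 0.1, -4.3]
grip_width: 0.0526
grasp_force: 74.4
```

```bash
python3 - <<'E'
from h import *
m=camera_model("wrist");w=capture("wrist");t=capture("top")
s=read_state();print(s["position"],s["joints"],s["force"],goto([.546,.199,.24]))
c=np.zeros((600,800,3),np.uint8);c[:384,:512]=w
c[:425,512:]=cv2.resize(t[170:255,145:225],(400,425),interpolation=cv2.INTER_CUBIC)[:,100:388];cv2.imwrite("pics/w3.png",c)
th=np.radians(10);sx=np.array([np.cos(th),np.sin(th)]);sy=np.array([-sx[1],sx[0]])
S=np.array([.553,.200])
for a,b,z in((0,0,.01),(-56,48,.045),(-56+80*np.cos(np.radians(146)),48+80*np.sin(np.radians(146)),.042)):
    print(a,b,proj("wrist",[*(S+sx*a/1e3+sy*b/1e3),z],m))
E
```

```text
[0.54421543 0.16283472 0.23667176] [-0.28234053  0.39093493 -0.1171411   1.9572176   0.06382303  0.79905676
 -1.58036564] [ 0.37261985 -0.75373884 -5.17332234] [ 1.66 -3.22 -0.34]
0 0 [239.07711635 142.57044837]
-56 48 [190.64727748 179.94665659]
-122.32300580440332 92.73543227765975 [149.95307962 216.70364476]
```

View pics/w3.png

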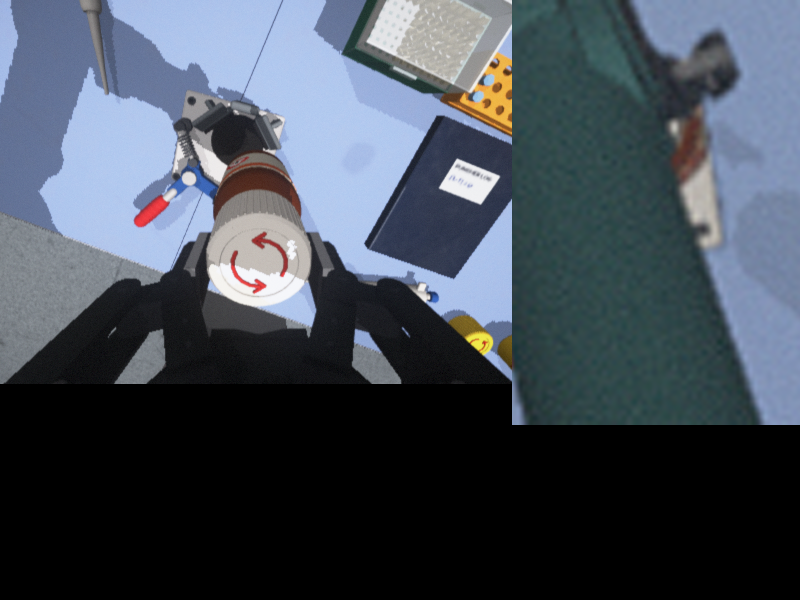

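```bash
python3 - <<'E'
from h import *
p,R=axes();top=p-R[:,2]*.0267
print(proj("wrist",top),[proj("wrist",top+R[:,i]*d*.0265) for i in(0,1) for d in(1,-1)])
print([np.round(ray("wrist",u,v,top[2])[:2]-top[:2],4)@R[:2,:2] for u,v in((259,262),(208,262),(312,262),(259,219),(259,306))])
E
```

```text
[259.8618283  270.88145817] [array([259.9028561 , 222.63088603]), array([259.82561797, 313.46646452]), array([313.06599343, 270.84398217]), array([206.66310911, 270.91893034])]
[array([ 0.00513079, -0.00041812]), array([ 0.00520891, -0.02552774]), array([0.00504523, 0.02567636]), array([ 0.02840303, -0.0004046 ]), array([-0.02163398, -0.00047836])]
```

Emit:
{"name": "step_arm", "arguments": {
  "plan": [
    [[0.6,-1.1,0,0],[0.6,-1.1,0,0],[0.45,-1,0,0],[0,0,0,0],[0,0,0,0]]
  ]
}}

```text
clock: 6.58
position: [0.5464, 0.2001, 0.2372]
eef_rot: [0.977, 0.212, -0.0, 0.0]
force: [-0.3, 0.6, -4.2]
grip_width: 0.0529
grasp_force: 74.5
```

```bash
python3 - <<'E'
from h import *
m=camera_model("wrist");w=capture("wrist");cv2.imwrite("pics/w4.png",w)
s=read_state();print(s["position"],s["joints"],s["force"],goto([.546,.199,.13]))
E
```

```text
[0.54645339 0.19979389 0.23717735] [-0.33706566  0.40702294 -0.12230013  1.92812877  0.06742547  0.81093354
 -1.64045242] [-0.24370392 -0.35592482 -3.82645231] [-0.07  0.05 10.72]
```

The cap sits about 3 mm forward in the grip, so I'll correct by -3 mm along tool x and lower.

Emit:
{"name": "step_arm", "arguments": {
  "plan": [
    [[-0.3,0,1,0],[0,0,2,0],[0,0,2,0],[0,0,2,0],[0,0,1.5,0],[0,0,0.5,0],[0,0,0,0]]
  ]
}}

```text
clock: 7.5
position: [0.5438, 0.1991, 0.1471]
eef_rot: [0.977, 0.212, -0.0, 0.0]
force: [0.4, 0.0, -4.5]
grip_width: 0.053
grasp_force: 74.5
```

```bash
python3 - <<'E'
from h import *
t=capture("wrist");s=capture("scene");c=np.zeros((384,800,3),np.uint8);c[:,:512]=t;c[:,512:]=cv2.resize(s[190:310,190:280],(288,384),interpolation=cv2.INTER_CUBIC);cv2.imwrite("pics/w5.png",c)
s=read_state();print(s["position"],s["force"],s["wrist_torque"])
E
```

```text
[0.54443205 0.1994562  0.1479314 ] [ 0.82378181 -0.66683194 -4.5020019 ] [-0.00281672  0.04008743  0.01362125]
```

View pics/w5.png

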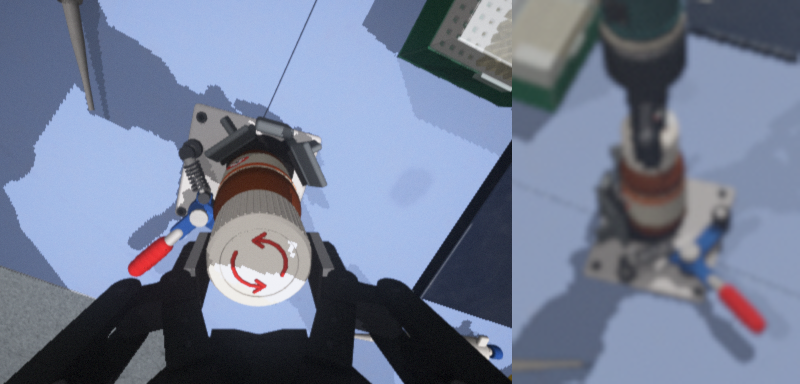

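The jar stands in front of the V, centred, with no contact forces. I'll lower the last 18 mm.

Emit:
{"name": "step_arm", "arguments": {
  "plan": [
    [[0,0,0.7,0],[0,0,0.5,0],[0,0,0.3,0],[0,0,0.2,0],[0,0,0.1,0],[0,0,0,0],[0,0,0,0]]
  ]
}}

```text
clock: 8.48
position: [0.5439, 0.1992, 0.1294]
eef_rot: [0.977, 0.212, 0.0, -0.0]
force: [0.8, 0.2, -4.5]
grip_width: 0.0527
grasp_force: 74.5
```

Emit:
{"name": "step_arm", "arguments": {
  "plan": [
    [[0,0,0.1,0],[0,0,0.1,0],[0,0,0.05,0],[0,0,0,0]]
  ]
}}

```text
clock: 8.98
position: [0.5446, 0.2005, 0.1287]
eef_rot: [0.977, 0.212, 0.001, -0.001]
force: [-2.3, 0.7, 8.2]
grip_width: 0.0529
grasp_force: 75.7
```

Emit:
{"name": "step_arm", "arguments": {
  "plan": [
    [[0,0,-0.05,0],[0,0,-0.05,0],[0,0,0,0],[0,0,0,0],[0,0,0,0]]
  ],
  "grip": -1
}}

```text
clock: 9.6
position: [0.5438, 0.1991, 0.1276]
eef_rot: [0.977, 0.212, -0.0, 0.0]
force: [0.1, -0.2, 0.1]
grip_width: 0.0853
grasp_force: 0.0
```

Emit:
{"name": "step_arm", "arguments": {
  "plan": [
    [[0,0,-2,0],[0,0,-4,0],[0,0,-4,0],[0,0,-2,0],[0,0,0,0],[0,0,0,0]]
  ]
}}

```text
clock: 10.35
position: [0.543, 0.1988, 0.2467]
eef_rot: [0.977, 0.212, -0.001, 0.0]
force: [-0.1, 0.1, -0.0]
grip_width: 0.0853
grasp_force: 0.0
```

```bash
python3 - <<'E'
from h import *
t=capture("wrist");m=camera_model("wrist");s=capture("scene");c=np.zeros((384,800,3),np.uint8);c[:,:512]=t;c[:,512:]=cv2.resize(s[190:310,190:280],(288,384),interpolation=cv2.INTER_CUBIC);cv2.imwrite("pics/w6.png",c)
s=read_state();print(s["position"],s["force"],s["joints"])
for a in(0,-7):
  th=np.radians(10);S=np.array([.553,.2])+a/1e3*np.array([np.cos(th),np.sin(th)]);print(a,S,proj("wrist",[*S,.154],m))
G=np.array([.4885,.2376]);
for ang in (146,166,175,186):
  for dist in(80,):
    a=np.radians(ang+10);g=G+dist/1e3*np.array([np.cos(a),np.sin(a)]);n=np.array([np.sin(a),-np.cos(a)]) # +y side (opposite of motion)
    print(ang,g,n,proj("wrist",[*g,.042],m))
E
```

```text
[0.54288215 0.19874313 0.24626575] [ 0.60341216  0.42219594 -0.40905195] [-0.33448836  0.39277711 -0.12578846  1.92582935  0.06499517  0.82977301
 -1.63879515]
0 [0.553 0.2  ] [262.66648107 181.07489996]
-7 [0.54610635 0.19878446] [260.71238755 188.20013412]
146 [0.41541636 0.27013893] [0.40673664 0.91354546] [175.172165   222.79308854]
166 [0.40869488 0.24318052] [0.06975647 0.99756405] [191.6544583 233.7707859]
175 [0.40880442 0.23062754] [-0.08715574  0.9961947 ] [199.96074336 236.94690303]
186 [0.41159906 0.21554901] [-0.27563736  0.9612617 ] [210.5163471  239.23179571]
```

View pics/w6.png

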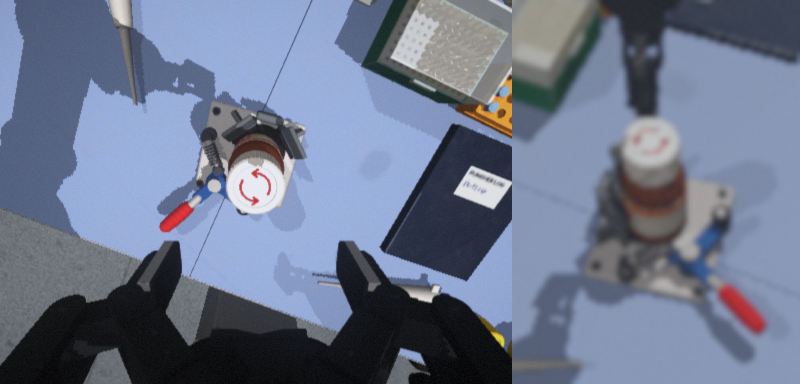

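The jar stands upright with its cap at (256,187), about 8 mm short of the seat and 4 mm to the side, lever open: within tolerance. Next I'll move beside the grip, shut the gripper and turn it 52° anticlockwise.

Emit:
{"name": "step_arm", "arguments": {
  "plan": [
    [[-1.41,-3.6,0,0],[-1.41,-3.6,0,0],[-1.41,-3.6,0,0],[-1.41,-3.6,0,0],[0,0,0,-0.18],[0,0,0,-0.18],[0,0,0,-0.18],[0,0,0,-0.18]]
  ],
  "grip": 1
}}

```text
clock: 11.45
position: [0.4323, 0.3065, 0.2466]
eef_rot: [0.838, 0.545, -0.001, 0.0]
force: [-0.7, 0.3, -0.5]
grip_width: 0.0003
grasp_force: 0.0
```

Emit:
{"name": "step_arm", "arguments": {
  "plan": [
    [[0,0,0,-0.18],[0,0,0,0],[0,0,0,0]]
  ]
}}

```text
clock: 11.82
position: [0.4326, 0.3066, 0.2472]
eef_rot: [0.789, 0.615, -0.001, -0.0]
force: [0.2, 0.6, -0.5]
grip_width: 0.0004
grasp_force: 0.0
```

```bash
python3 - <<'E'
from h import *
m=camera_model("wrist");w=capture("wrist");t=capture("top")
p,R=axes();print(p,R[:,0],read_state()["joints"])
hs=cv2.cvtColor(w,cv2.COLOR_BGR2HSV);k=cv2.inRange(hs,(0,150,90),(8,255,255))|cv2.inRange(hs,(172,150,90),(180,255,255))
n,l,st,ce=cv2.connectedComponentsWithStats(k)
for i in range(1,n):
    if st[i,4]>80:
        pts=np.argwhere(l==i)[:,::-1].astype(np.float32);print(st[i],ce[i],cv2.minAreaRect(pts),ray("wrist",*ce[i],.036,m))
print("goto",goto([.432,.307,.022]))
cv2.imwrite("pics/w7.png",w)
E
```

```text
[0.43273532 0.30684377 0.24746974] [ 2.43070204e-01  9.70008569e-01 -5.02583743e-04] [-0.40774884  0.348234   -0.37562756  2.01739912  0.17418977  0.80675161
 -1.12948693]
[235 179  43  17 503] [256.15705765 187.14314115] ((255.8892822265625, 187.1275177001953), (42.229835510253906, 12.686328887939453), 10.007980346679688) [0.42048986 0.27331669 0.036     ]
goto [ 1.000e-02 -7.000e-02  2.255e+01]
```

Emit:
{"name": "step_arm", "arguments": {
  "plan": [
    [[0,0,3,0],[0,0,4,0],[0,0,4,0],[0,0,4,0],[0,0,4,0],[0,0,2.5,0],[0,0,1,0],[0,0,0,0]]
  ]
}}

```text
clock: 12.92
position: [0.4328, 0.3071, 0.0226]
eef_rot: [0.788, 0.616, -0.0, 0.0]
force: [0.3, 0.3, 0.5]
grip_width: 0.0001
grasp_force: 0.0
```

```bash
python3 - <<'E'
from h import *
p,R=axes();print(p,read_state()["force"])
G=np.array([.4885,.2376])
for ang in (146,156,166,172):
    a=np.radians(ang+10);g=G+.080*np.array([np.cos(a),np.sin(a)]);n=np.array([np.sin(a),-np.cos(a)]);q=g+n*.0205;print(ang,np.round(q,4),goto([*q,p[2]]))
E
```

```text
[0.43278135 0.30708145 0.02260859] [0.2624932  0.26859614 0.46947594]
146 [0.4238 0.2889] [-1.99 -0.44  0.  ]
156 [0.4158 0.2768] [-3.34 -0.91  0.  ]
166 [0.4101 0.2636] [-4.76 -1.15  0.  ]
172 [0.4078 0.2553] [-5.63 -1.17  0.  ]
```

Emit:
{"name": "step_arm", "arguments": {
  "plan": [
    [[-0.8,-0.2,0,0],[-0.8,-0.2,0,0],[-0.6,-0.2,0,0],[-0.6,-0.2,0,0],[-0.5,-0.1,0,0],[0,0,0,0]]
  ]
}}

```text
clock: 13.68
position: [0.4215, 0.285, 0.0245]
eef_rot: [0.787, 0.616, 0.009, -0.003]
force: [6.6, 9.0, -5.3]
grip_width: 0.0003
grasp_force: 5.1
```

Emit:
{"name": "step_arm", "arguments": {
  "plan": [
    [[-0.6,-0.1,0,0],[-0.6,-0.1,0,0],[-0.5,-0.1,0,0],[-0.4,0,0,0],[0,0,0,0]]
  ]
}}

```text
clock: 14.3
position: [0.407, 0.2555, 0.0228]
eef_rot: [0.788, 0.615, -0.001, 0.0]
force: [-0.3, -0.0, -0.1]
grip_width: -0.0
grasp_force: 0.0
```

The push force dropped to zero, so the lever seems to have snapped over. I'll back off, rise and check.

Emit:
{"name": "step_arm", "arguments": {
  "plan": [
    [[1.5,0,0,0],[1.5,0,-1,0],[1,0,-4,0],[0,0,-5,0],[0,0,-5,0],[0,0,-5,0],[0,0,-2.5,0],[0,0,0,0]]
  ],
  "grip": -1
}}

```text
clock: 15.3
position: [0.4189, 0.2983, 0.2501]
eef_rot: [0.788, 0.616, 0.003, -0.0]
force: [0.0, 0.2, -0.4]
grip_width: 0.0852
grasp_force: 0.0
```

```bash
python3 - <<'E'
from h import *
m=camera_model("wrist");w=capture("wrist");s=capture("scene")
c=np.zeros((384,800,3),np.uint8);c[:,:512]=w;c[:,512:]=cv2.resize(s[190:310,190:280],(288,384),interpolation=cv2.INTER_CUBIC);cv2.imwrite("pics/w8.png",c)
p,R=axes();print(p,R[:,0],read_state()["joints"],proj("wrist",[.553,.2,.154],m), goto([.551,.200,p[2]]))
E
```

```text
[0.41742134 0.29645134 0.24732868] [ 2.41004977e-01  9.70523789e-01 -4.20538974e-04] [-0.38045259  0.32789272 -0.4087609   2.05394401  0.18012819  0.79389998
 -1.14008443] [412.21435313 250.29022626] [-6.140e+00  1.529e+01 -1.000e-02]
```

View pics/w8.png

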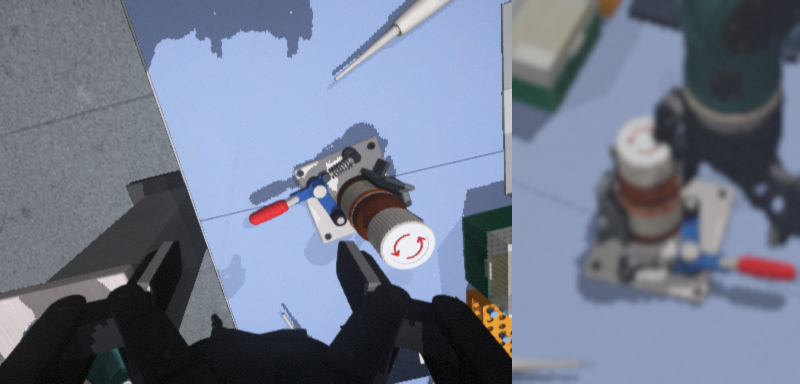

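The lever is over and its roller presses the jar into the saddle. Cap centre at (408,246). Moving above it and remeasuring.

Emit:
{"name": "step_arm", "arguments": {
  "plan": [
    [[-1.2,3,0,0],[-1.2,3.2,0,0],[-1.2,3.2,0,0],[-1.2,3.0,0,0],[-1.2,2.9,0,0],[0,0,0,0],[0,0,0,0]]
  ]
}}

```text
clock: 16.27
position: [0.5503, 0.2017, 0.2463]
eef_rot: [0.788, 0.616, -0.001, -0.001]
force: [-0.5, 0.5, -0.1]
grip_width: 0.0856
grasp_force: 0.0
```

```bash
python3 - <<'E'
from h import *
m=camera_model("wrist");w=capture("wrist");p,R=axes()
c0=proj("wrist",[.553,.2,.154],m);print(p,c0,R[:,0],read_state()["joints"])
g=w.min(axis=2);k=((g>140)*255).astype(np.uint8)
x,y=int(c0[0]),int(c0[1]);sub=np.zeros_like(k);sub[y-50:y+50,x-50:x+50]=k[y-50:y+50,x-50:x+50]
cs,_=cv2.findContours(sub,cv2.RETR_EXTERNAL,cv2.CHAIN_APPROX_NONE);c=max(cs,key=cv2.contourArea)
e=cv2.minEnclosingCircle(c);f=cv2.fitEllipse(cv2.convexHull(c));print(e,f,cv2.contourArea(c))
for q in(e[0],f[0]): print(ray("wrist",*q,.154,m))
X=ray("wrist",*e[0],.154,m);print(goto([*X[:2],.127]))
z=cv2.resize(w[y-60:y+60,x-80:x+80],(640,480));cv2.imwrite("pics/w9.png",z)
E
```

```text
[0.55011189 0.20212239 0.24666582] [262.41469822 192.81382094] [ 2.39509040e-01  9.70893802e-01 -8.03447903e-04] [-0.16253234  0.41977264 -0.35818205  1.90096795  0.18870381  0.85615176
 -0.85864398]
((261.5, 191.5), 70.00366973876953) ((282.09539794921875, 194.127685546875), (101.77550506591797, 230.70835876464844), 83.54405212402344) 7113.0
[0.55249184 0.20143683 0.154     ]
[0.57017151 0.19443382 0.154     ]
[ 0.    0.28 11.97]
```

```bash
python3 - <<'E'
from h import *
m=camera_model("wrist");w=capture("wrist")
g=cv2.medianBlur(cv2.cvtColor(w,cv2.COLOR_BGR2GRAY),3)
h=cv2.HoughCircles(g,cv2.HOUGH_GRADIENT,1,20,param1=120,param2=15,minRadius=22,maxRadius=38)
c0=np.array([262,193])
for q in h[0]:
    if np.linalg.norm(q[:2]-c0)<40: print(q,ray("wrist",q[0],q[1],.154,m))
hs=cv2.cvtColor(w,cv2.COLOR_BGR2HSV);k=cv2.inRange(hs,(0,130,80),(8,255,255))|cv2.inRange(hs,(170,130,80),(180,255,255))
k[:155]=0;k[230:]=0;k[:,:225]=0;k[:,300:]=0
pts=np.argwhere(k>0)[:,::-1];print(len(pts),pts.min(0),pts.max(0),ray("wrist",*((pts.min(0)+pts.max(0))/2),.154,m),ray("wrist",*pts.mean(0),.154,m))
E
```

```text
[258.5 186.5  28.3] [0.55085837 0.20711779 0.154     ]
[269.5 162.5  35.2] [0.56563231 0.22643542 0.154     ]
119 [242 165] [284 202] [0.55549726 0.20891814 0.154     ] [0.550516   0.20603721 0.154     ]
```

```bash
python3 - <<'E'
from h import *
print("scene before",ray("scene",233.1,233.75,.154),"after",ray("scene",231.9,231.6,.154))
w=np.array(cv2.imread("pics/w8.png"))[:,:512];
w6=cv2.imread("pics/w6.png")[:,:512]
m=camera_model("wrist")
n=capture("wrist")
for p in([.4885,.2376,.045],[.553,.2,.154],[.5508,.207,.154],[.553,.2,.01]): print(p,proj("wrist",p,m))
c=cv2.resize(n[100:280,130:370],(800,600),interpolation=cv2.INTER_CUBIC);cv2.imwrite("pics/w10.png",c)
E
```

```text
scene before [0.54490149 0.20357754 0.154     ] after [0.55163527 0.19805853 0.154     ]
[0.4885, 0.2376, 0.045] [205.23586886 148.62413289]
[0.553, 0.2, 0.154] [262.52621472 193.2213716 ]
[0.5508, 0.207, 0.154] [258.36379492 186.73274092]
[0.553, 0.2, 0.01] [261.29851395 158.85388341]
```

View pics/w10.png

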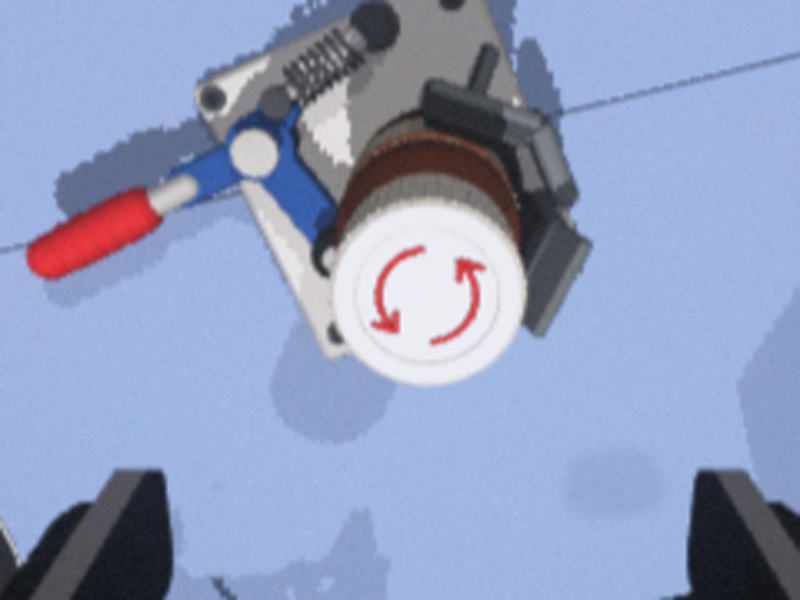

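The cap is at (429,291) in the crop. The jar touches both pads, the roller is on it and the lever is fully over. I'll lower and grip the cap.

Emit:
{"name": "step_arm", "arguments": {
  "plan": [
    [[0.1,0,2,0],[0,0,3,0],[0,0,3,0],[0,0,2,0],[0,0,1.2,0],[0,0,0.7,0],[0,0,0,0]]
  ]
}}

```text
clock: 17.3
position: [0.552, 0.2023, 0.1289]
eef_rot: [0.788, 0.616, 0.0, -0.0]
force: [0.4, -0.2, 0.0]
grip_width: 0.0858
grasp_force: 0.0
```

Emit:
{"name": "step_arm", "arguments": {
  "plan": [
    [[0,0,0,0],[0,0,0,0],[0,0,0,0],[0,0,0,0],[0,0,0,0]]
  ],
  "grip": 1,
  "squeeze": 110
}}

```text
clock: 17.92
position: [0.5511, 0.2024, 0.1302]
eef_rot: [0.788, 0.616, -0.0, -0.0]
force: [-3.0, 0.5, 8.2]
grip_width: 0.0524
grasp_force: 112.8
```

Emit:
{"name": "step_arm", "arguments": {
  "plan": [
    [[0,0,0.4,0],[0,0,0.4,0],[0,0,0.4,0],[0,0,0.3,0],[0,0,0,0],[0,0,0,0]]
  ]
}}

```text
clock: 18.68
position: [0.5514, 0.2026, 0.1227]
eef_rot: [0.788, 0.616, -0.0, 0.002]
force: [-17.0, -6.7, 59.6]
grip_width: 0.0517
grasp_force: 118.5
```

Emit:
{"name": "step_arm", "arguments": {
  "plan": [
    [[0,0,-0.3,0],[0,0,0,-0.1],[0,0,0,-0.15],[0,0,0,-0.15],[0,0,0,-0.15],[0,0,0,0]]
  ]
}}

```text
clock: 19.42
position: [0.5533, 0.2043, 0.123]
eef_rot: [0.59, 0.807, 0.002, 0.002]
force: [-8.1, -3.3, 37.0]
grip_width: 0.0519
grasp_force: 115.6
```

Emit:
{"name": "step_arm", "arguments": {
  "plan": [
    [[0,0,0,-0.15],[0,0,0,-0.15],[0,0,0,-0.15],[0,0,0,-0.15],[0,0,0,0],[0,0,0,0]]
  ]
}}

```text
clock: 20.18
position: [0.5532, 0.2049, 0.123]
eef_rot: [0.326, 0.945, 0.001, 0.002]
force: [-8.5, -2.7, 34.6]
grip_width: 0.0519
grasp_force: 115.5
```

```bash
python3 - <<'E'
from h import *
s=read_state();p,R=axes();print(p,np.degrees(np.arctan2(R[1,0],R[0,0])),s["force"],s["wrist_torque"],s["grip_width"],s["joints"])
E
```

```text
[0.55321824 0.20486314 0.12297145] 141.98404534549834 [-8.48448832 -2.71820237 34.63365435] [-0.5523317   2.00924705  0.16662453] 0.05186201454584735 [-0.00223393  0.63554659 -0.61059468  1.98234858  0.56605602  0.69156834
 -0.06104334]
```

The cap has turned 66° with low torque, so I'll lift it.

Emit:
{"name": "step_arm", "arguments": {
  "plan": [
    [[0,0,-0.5,0],[0,0,-0.5,0],[0,0,-0.5,0],[0,0,-0.5,0],[0,0,-0.5,0],[0,0,0,0]]
  ]
}}

```text
clock: 20.92
position: [0.5522, 0.2016, 0.1419]
eef_rot: [0.327, 0.945, -0.0, 0.0]
force: [-0.1, 0.6, -0.7]
grip_width: 0.0518
grasp_force: 114.6
```

Emit:
{"name": "step_arm", "arguments": {
  "plan": [
    [[0,0,-1,0],[0,0,-2,0],[0,0,-3,0],[0,0,-3,0],[0,0,-1,0],[0,0,0,0]]
  ]
}}

```text
clock: 21.68
position: [0.5523, 0.202, 0.2426]
eef_rot: [0.326, 0.945, 0.0, 0.001]
force: [-0.5, -0.3, -1.5]
grip_width: 0.0516
grasp_force: 114.7
```

```bash
python3 - <<'E'
from h import *
for n,u,v in(("pip tip",375,386),("nb",408,340),("nb2",403,240),("plate corner",325,340),("front edge",340,428)): print(n,ray("top",u*.64,v*.64,.01))
p,R=axes();print(p,R[:,0],R[:,1],goto([.495,.055,p[2]]),goto([.495,.055,.0115]))
E
```

```text
pip tip [0.39381508 0.02797105 0.01      ]
nb [ 0.48904538 -0.04014806  0.01      ]
nb2 [ 0.70009899 -0.02929269  0.01      ]
plate corner [0.48833112 0.13271944 0.01      ]
front edge [0.30797558 0.09935007 0.01      ]
[0.55232419 0.20198236 0.24264095] [-0.78687497  0.61711147 -0.00110678] [0.61711058 0.78687573 0.00105456] [-4.56e+00 -1.51e+01 -1.00e-02] [ -4.53 -15.13  23.1 ]
```

Emit:
{"name": "step_arm", "arguments": {
  "plan": [
    [[-0.9,-3,0,0],[-0.9,-3,0,0],[-0.9,-3,0,0],[-0.9,-3,0,0],[-0.9,-3.1,0,0],[0,0,0,0]]
  ]
}}

```text
clock: 22.42
position: [0.4921, 0.0519, 0.2401]
eef_rot: [0.328, 0.945, -0.002, -0.002]
force: [0.1, -0.4, -1.4]
grip_width: 0.0517
grasp_force: 114.9
```

Emit:
{"name": "step_arm", "arguments": {
  "plan": [
    [[0,0,3,0],[0,0,4,0],[0,0,4,0],[0,0,4,0],[0,0,3.5,0],[0,0,2,0],[0,0,0.8,0],[0,0,0,0]]
  ]
}}

```text
clock: 23.42
position: [0.4942, 0.0561, 0.0283]
eef_rot: [0.326, 0.945, -0.0, -0.0]
force: [0.3, 1.4, -1.1]
grip_width: 0.0516
grasp_force: 114.9
```

Emit:
{"name": "step_arm", "arguments": {
  "plan": [
    [[0,0,0.6,0],[0,0,0.4,0],[0,0,0.2,0],[0,0,0.1,0],[0,0,0.1,0],[0,0,0,0]]
  ]
}}

```text
clock: 24.18
position: [0.4943, 0.0554, 0.0148]
eef_rot: [0.326, 0.945, -0.0, 0.0]
force: [0.6, 0.0, -1.5]
grip_width: 0.0519
grasp_force: 114.9
```

Emit:
{"name": "step_arm", "arguments": {
  "plan": [
    [[0,0,0.1,0],[0,0,0.1,0],[0,0,0,0],[0,0,0,0]]
  ]
}}

```text
clock: 24.68
position: [0.4944, 0.0554, 0.0141]
eef_rot: [0.326, 0.945, -0.0, 0.001]
force: [-2.7, -1.4, 14.0]
grip_width: 0.0515
grasp_force: 116.7
```

The cap has touched down (14 N). Releasing.

Emit:
{"name": "step_arm", "arguments": {
  "plan": [
    [[0,0,-0.1,0],[0,0,0,0],[0,0,0,0],[0,0,0,0],[0,0,0,0]]
  ],
  "grip": -1
}}

```text
clock: 25.3
position: [0.4942, 0.0554, 0.0137]
eef_rot: [0.326, 0.945, -0.0, -0.0]
force: [0.0, -0.3, 0.3]
grip_width: 0.0855
grasp_force: 0.0
```

Emit:
{"name": "step_arm", "arguments": {
  "plan": [
    [[0,0,-1,0],[0,0,-3,0],[0,0,-4,0],[0,0,-5,0],[0,0,-5,0],[0,0,-3,0],[0,0,0,0],[0,0,0,0]]
  ]
}}

```text
clock: 26.3
position: [0.4935, 0.0549, 0.2235]
eef_rot: [0.326, 0.945, -0.001, -0.0]
force: [-0.4, 0.4, 0.1]
grip_width: 0.0853
grasp_force: 0.0
```

```bash
python3 - <<'E'
from h import *
s=read_state();print(s["position"],s["force"],s["grip_width"],s["clock"])
m=camera_model("wrist");w=capture("wrist");print(proj("wrist",[.4944,.0554,.038],m),proj("wrist",[.552,.202,.132],m))
g=cv2.medianBlur(cv2.cvtColor(w,cv2.COLOR_BGR2GRAY),3)
h=cv2.HoughCircles(g,cv2.HOUGH_GRADIENT,1,20,param1=120,param2=18,minRadius=12,maxRadius=32)
for q in h[0][:6]: print(q,ray("wrist",q[0],q[1],.038,m),ray("wrist",q[0],q[1],.132,m))
hs=cv2.cvtColor(w,cv2.COLOR_BGR2HSV);k=cv2.inRange(hs,(0,140,80),(8,255,255))|cv2.inRange(hs,(172,140,80),(180,255,255))
n,l,st,ce=cv2.connectedComponentsWithStats(k)
for i in range(1,n):
    if st[i,4]>25: print(st[i],ce[i])
cv2.imwrite("pics/w11.png",w)
E
```

```text
[0.49349888 0.05492008 0.22345529] [-0.42673756  0.41688103  0.14620362] 0.08525176038736307 26.3
[259.0814407  166.96675566] [435.3958392  142.69501564]
[259.5 164.5  21.7] [0.49225663 0.05773716 0.038     ] [0.47406567 0.07170642 0.132     ]
[388.5 128.5  30.3] [0.55203309 0.20453267 0.038     ] [0.51668869 0.17637752 0.132     ]
[ 30.5 277.5  25.2] [ 0.42057365 -0.30168278  0.038     ] [ 0.42295283 -0.18457443  0.132     ]
[ 48.5 259.5  21.1] [ 0.41757164 -0.25727158  0.038     ] [ 0.42081227 -0.15290746  0.132     ]
[455.5 271.5  30.3] [0.78555682 0.18005143 0.038     ] [0.68320049 0.15892141 0.132     ]
[314.5 317.5  20. ] [ 0.73017758 -0.02311664  0.038     ] [0.64371286 0.01405442 0.132     ]
[315   0  47  38 965] [340.19585492  16.22901554]
[391 154  35  10 216] [407.89351852 158.72685185]
```

The cap stands where it was set down (circle at (259,164), as predicted), and the jar and lever are where they should be. Nothing touches the robot, so I'll hand in.

```bash
python3 -c "
from h import *
print(proj('wrist',[.4116,.2155,.04]))
print(sign_off())"
```

```text
[331.61395707  14.08428931]
the job is handed in; nothing more can be done
None
```

The amber jar is open and clamped in the stand, its cap is set down right way up on the worktop about 155 mm from the seat, and the job was handed in at about 26 s; the judge returned no pass or fail result.

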